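# Index a cake dividing turntable to its next hole

### The job

Draw the spring index pin of the cake turntable up by its black knob, turn the plate anticlockwise (seen from above) to the very next hole, and let the pin drop fully home there. Feel for the hole and do not force or jam the pin against its ring; keep the round cake dummy centred on the plate, leave everything else on the table where it is, and let go at the end.

Things in the scene. Friction and masses are not known exactly. Their poses are not given: they have to be found in the camera images.
- divider: Cake dividing turntable, fixed to the table: round grey foot 300 mm across, 12 mm thick; origin at the centre of its underside, on the turning axis, z up. A post with a sight bar stands on its own +x side (radius 132 mm; bar at heights 154 to 160 mm, reaching in to 19 mm from the axis). The index pin starts on its own -x side.
- ring: Flat steel ring of holes on the foot, 30 mm wide, mid-line radius 125 mm, top at height 30 mm; origin and axes as the divider's. Square 13 mm holes on the mid-line. The pin starts in the one along -x. The next anticlockwise (from above) lies 0.62 to 1.02 rad on, in a flush aluminium segment clamped elsewhere each time: see or feel it. One more is 1.75 rad on, one 0.80 rad clockwise.
- turn (a joint): Angle of the turning plate about the vertical axis, rad: 0 at the start, growing anticlockwise from above. Plate 176 mm across, top at height 62 mm. Its 26 mm wide steel arm (top at height 51 mm) carries the pin in a brass bush (24 mm across, top at height 66 mm). Drag about 1 N at the knob, 1 to 2 N more while the pin rubs on the ring; it stays where it is left.
- knob (a point): Centre of the black ribbed knob on the index pin: upright cylinder 28 mm across, 28 mm high, 125 mm from the turning axis. Its centre stands at height 92 mm with the pin home, 104 mm with the pin's tip resting on the ring, 114 mm pulled up to its stop. A spring pulls it down with about 5 N at home, 7 N on the ring, 8.5 N at the stop. Pushing it sideways along the ring turns the plate.
- plunger: The index pin with its knob, carried round by the plate; origin on the pin's axis, at table height when home. Steel pin 10 mm thick with a round tip, 12 mm deep in a hole when home, with 1.5 mm of play on either side. Left free, it slides on the ring and drops by itself into a hole that it meets; it then stops the plate, and pushing on would load it.
- plate_centre (a point): Centre of the top face of the turning plate, on the turning axis, height 62 mm.
- dummy: White round cake dummy, 124 mm across, 46 mm high, loose on the plate; origin at the centre of its underside.
- sauce: Sauce bottle, 60 mm across, 170 mm high, a bystander.
- spice: Spice jar, 48 mm across, 90 mm high, a bystander beside the turntable.
- can: Food can, 74 mm across, 100 mm high, a bystander.
- bowl: Steel bowl, 150 mm across, 65 mm high, a bystander.
- mug: White mug, 76 mm across, 90 mm high, a bystander.
- spat: Spatula lying behind the turntable, a bystander.
- carton: Carton, 60 x 100 x 150 mm, a bystander.
There are look-alikes about, which are no part of the job. Leave any orange or yellow look-alike of the dummy alone.

How it is judged:
By the outcome, as a careful person would: the job done as asked, in the order asked, and still so for the second after the job is handed in, with the robot touching nothing.
It also fails if it takes over 58 s, if anything falls off the work surface, if the arm or the gripper's body presses on something with over 40 N, if the wrist force passes 120 N, or if a joint passes its speed limit or range.

### The arm

A 6-joint arm with a two-finger parallel gripper is mounted at the origin on the work surface. World frame = base frame: x ahead of the robot, y to its left, z up, the work surface at z = 0. Lengths are in mm, angles in rad, forces in N, time in s.
With the tool pointing down it reaches from about 300 to 775 mm from the base axis. Payload 14.6 kg.
Tool frame: the origin (TCP) lies at the very end of the fingers, on their centre line; the grasp point (between the pads) lies 19 mm behind it; z points along the fingers, y is the line along which they close (so a half turn about z gives the same grasp; the last joint's range is limited). The gripper opens to 94 mm and grips with 3 to 60 N. Pads are 16 mm wide; open, the fingers measure 119 mm over their backs; the gripper's body (75 mm by 177 mm) begins 78 mm behind the grasp point.
Start: joints at [-0.067, 0.3, 1.521, -0, 1.321, -0.067], TCP at [549.99, -0.002, 205.446] pointing down, gripper open.
Joint ranges: [-3.03, 3.03], [-0.79, 2.21], [0.23, 2.52], [-1.04, 4.18], [0, 3.07], [-2.55, 2.55]. Speed limits (rad/s): [2.22, 2.22, 2.57, 3.14, 3.14, 3.14].

### API

Orientations are given as [roll, pitch, yaw] about the fixed x, y, z axes, in that order (R = Rz(yaw) Ry(pitch) Rx(roll)).
In Python, from cell import manip, camera, get_calibration gives the robot as it stands.
- The arm moves only by the tool arm_command, never from a script. Its argument "targets" is a list of rows, each an object of numbers: "hand": the opening, from -1 (shut) to 1 (fully open), so that 0 is half open; "x", "y", "z": the shift along the tool's x, y, z in m; "yaw": the turn about the tool's z in rad. In form: [{"hand": .., "x": .., "y": .., "z": .., "yaw": ..}, ...]. A call has 1 to 10 rows; each row shifts and turns the commanded pose from where the row before left it, along the tool's axes as they then stand; what a row does not reach is not made up. A row lasts 1/10 s, in which the tool goes at most 50 mm and 8.59 degrees, less where a joint would pass 70% of its speed; a pose out of reach is approached as far as the arm can. A call is refused whole if a number of a shift passes 0.05 or a number of a turn 0.15, either way. A call with a gripper value outside its range is refused whole. The fingers move at their own pace and stop on an object; "newtons" is the grip in N (left out, the last holds). Time passes only in rows, so rows that do not move let the fingers close. It gives the time, the measured TCP pose, the force, the opening and the grip force at its end, in the units of the state.
- manip.read_state(): the state, without advancing time (a new reading comes with each control period).
- camera(name): name is "scene" or "side" or "wrist"; returns the picture (384x512x3 uint8, red, green, blue); there is no depth.
- get_calibration(name): a dict with "K" (3x3 intrinsics, pixels), "cam_to_world" (4x4, takes a point from camera to world coordinates). Camera axes: x right, y up, looking along -z (the intrinsics and any distortion apply to the point x, -y, -z); pixel columns grow to the right and rows downward; lengths in mm; the calibration is good to about 2 mm. A picture is of the moment at which its call begins: read the wrist's pose just before it. get_calibration takes no time and is no camera call; for the wrist camera it gives the pose at the moment of the call.
- manip.sign_off(): hands the job in; it is judged then, once.
The state is a dict: "clock": time; "joints": joint angles; "qd": joint speeds; "effort": joint torques, N m; "eef_pos": TCP position; "eef_rot": TCP orientation; "wrist_force": force on the tool from outside, world axes, zero at the start; "moment": the same for the moment, N m; "finger_gap": finger opening in mm; "finger_force": force on a finger pad.
Only numpy, scipy, OpenCV 4.12 (cv2) and the standard library are available. Lean on these libraries where they do the work, as an engineer would, in place of code of your own. Each camera call takes 0.05 s, during which the arm holds its last target. There are 200 camera calls.

## Working session

There is one attempt and no reset: what is moved stays moved. The work goes in short steps, Python scripts to look and compute and a tool call to move; the robot and the scene stay as the last step left them, time stands still between calls to the robot, and variables do not carry over. Pictures are saved under pics/ and viewed, at most 10 in all, crops included, and the job is handed in when it is done.

Besides the shell and the picture viewer there is one more tool, called after "Emit:" as name(argument=value, ...), one argument or row to a line, values as JSON. arm_command: Moves the arm, as the interface text tells. Its arguments: {"type":"object","properties":{"targets":{"type":"array"},"newtons":{"type":"number"}},"required":["targets"]}

```bash
ls; mkdir -p pics
python3 - <<'E'
from cell import manip,camera,get_calibration
import cv2,numpy as np
ims=[]
for n in("scene","side"):
    im=camera(n);cv2.imwrite(f"pics/{n}0.png",im[:,:,::-1]);ims.append(im)
    c=get_calibration(n);print(n,c)
cv2.imwrite("pics/a.png",cv2.resize(np.vstack(ims)[:,:,::-1],None,fx=.78,fy=.78))
print(manip.read_state())
E
```

```text
pics
scene {'K': array([[388.48748499,   0.        , 244.47323607],
       [  0.        , 388.48748499, 190.81129168],
       [  0.        ,   0.        ,   1.        ]]), 'cam_to_world': array([[ 1.01999300e-02, -7.01681929e-01,  7.12417316e-01,
         1.51295977e+03],
       [ 9.99917142e-01,  1.56204716e-03, -1.27776577e-02,
        -2.50404049e+01],
       [ 7.85302207e-03,  7.12488618e-01,  7.01639722e-01,
         1.07536122e+03],
       [ 0.00000000e+00,  0.00000000e+00,  0.00000000e+00,
         1.00000000e+00]])}
side {'K': array([[472.713387  ,   0.        , 252.5145695 ],
       [  0.        , 472.713387  , 188.85602981],
       [  0.        ,   0.        ,   1.        ]]), 'cam_to_world': array([[ 8.71538198e-01,  2.39972374e-01, -4.27591428e-01,
        -1.29012384e+02],
       [-4.90327248e-01,  4.25473826e-01, -7.60625541e-01,
        -1.20351813e+03],
       [-6.00156317e-04,  8.72573941e-01,  4.88481685e-01,
         8.48862055e+02],
       [ 0.00000000e+00,  0.00000000e+00,  0.00000000e+00,
         1.00000000e+00]])}
{'clock': 0.1, 'joints': array([-6.66067457e-02,  3.00422572e-01,  1.52150269e+00, -4.16170368e-06,
        1.32070072e+00, -6.66229408e-02]), 'qd': array([-0.00054879, -0.00191811, -0.00033607,  0.00076916,  0.00091974,
       -0.00090767]), 'effort': array([ 1.84928511e-03, -5.32644153e+01, -3.53284299e+01,  7.10431044e-02,
        2.34944851e-02, -7.30603051e-05]), 'eef_pos': array([5.49770316e+02, 7.58397236e-03, 2.04946109e+02]), 'eef_rot': array([-3.14056135e+00, -6.47702322e-05,  1.57081352e+00]), 'wrist_force': array([0.30393318, 0.70129892, 0.32680989]), 'moment': array([0.04151012, 0.06617941, 0.02877574]), 'finger_force': 0.0, 'finger_gap': 93.73039781489402}
```

View pics/scene0.png

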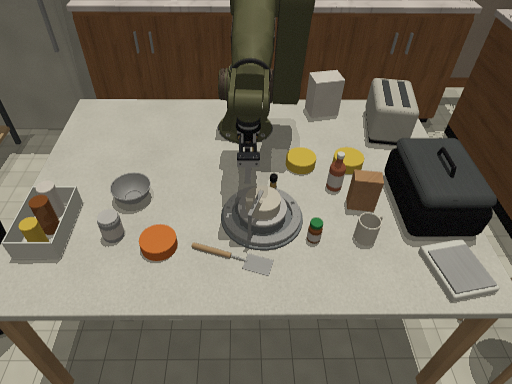

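View pics/side0.png

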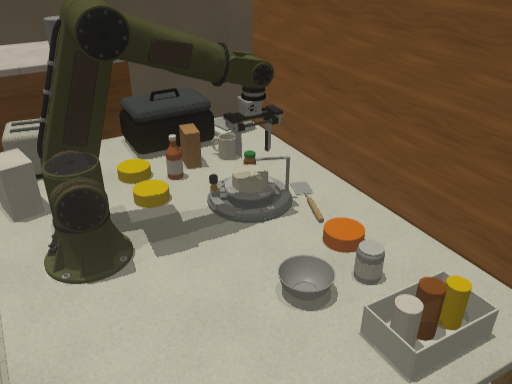

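Scene: turntable around (262,215) with the white dummy, black knob near (273,178) on the robot's side, post and bar at (252,225). Side: foot around (250,197), knob (214,181), post (288,170). Orange (158,242) and yellow (301,160), (349,160) discs are look-alikes. Next I'll take an enlarged crop.

```bash
cat > h.py <<'E'
import numpy as np,cv2
from cell import manip,camera,get_calibration
def ray(c,uv):
    K=c["K"];M=c["cam_to_world"]
    d=np.linalg.inv(K)@[uv[0],uv[1],1];d=M[:3,:3]@[d[0],-d[1],-d[2]]
    return M[:3,3],d/np.linalg.norm(d)
def plane(c,uv,z):
    o,d=ray(c,uv);return o+d*(z-o[2])/d[2]
def tri(rs):
    A=0;b=0
    for o,d in rs:
        P=np.eye(3)-np.outer(d,d);A=A+P;b=b+P@o
    return np.linalg.solve(A,b)
def proj(c,p):
    M=c["cam_to_world"];q=M[:3,:3].T@(np.asarray(p)-M[:3,3]);q=c["K"]@[q[0],-q[1],-q[2]];return q[:2]/q[2]
E
python3 - <<'E'
from h import *
a=cv2.imread("pics/scene0.png")[165:255,210:315];b=cv2.imread("pics/side0.png")[145:225,195:305]
r=lambda i:cv2.resize(i,(520,int(520*i.shape[0]/i.shape[1])),interpolation=cv2.INTER_CUBIC)
a,b=[cv2.resize(i,(400,300),interpolation=cv2.INTER_CUBIC) for i in(a,b)]
w=camera("wrist");cv2.imwrite("pics/w0.png",w[:,:,::-1])
cv2.imwrite("pics/crop1.png",np.vstack([np.hstack([a,b]),np.hstack([cv2.resize(w[:,:,::-1],(400,300)),0*a])]))
c=get_calibration("wrist");print(c)
E
```

```text
{'K': array([[297.8411509 ,   0.        , 252.66056284],
       [  0.        , 297.8411509 , 190.54452682],
       [  0.        ,   0.        ,   1.        ]]), 'cam_to_world': array([[ 9.99998370e-01, -3.92555828e-06,  1.80559338e-03,
         5.50422179e+02],
       [-4.47056027e-04,  9.68323166e-01,  2.49699911e-01,
         7.29437788e+01],
       [-1.74937811e-03, -2.49700311e-01,  9.68321586e-01,
         3.84730498e+02],
       [ 0.00000000e+00,  0.00000000e+00,  0.00000000e+00,
         1.00000000e+00]])}
```

View pics/crop1.png

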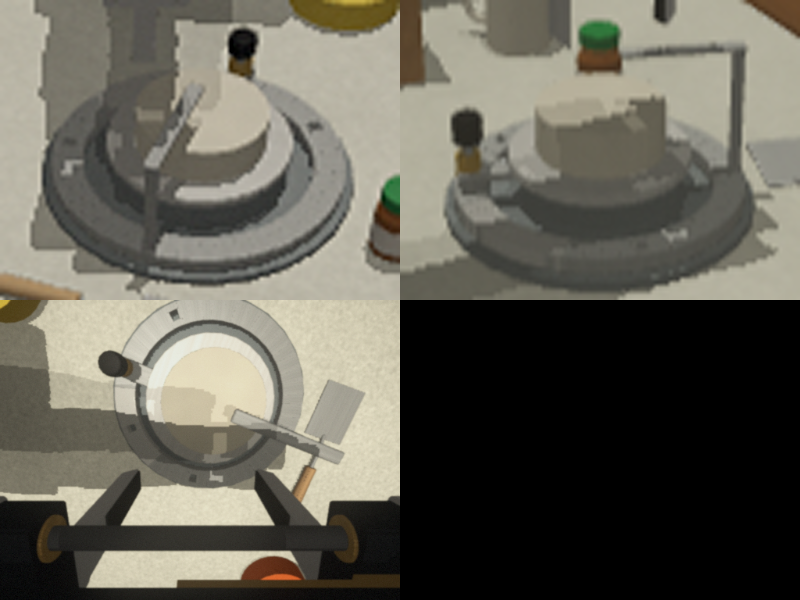

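Wrist view (crop px): knob (113,363), ring centre (210,393), holes at about (175,315), (131,427) and something at (195-215,477); the white dummy is central, with sight bar (235,413)→(340,457). I'll enlarge this view.

Run:
```python
from h import *
w=cv2.imread("pics/w0.png")
z=cv2.convertScaleAbs(cv2.resize(w[0:250,110:430],(768,600),interpolation=cv2.INTER_CUBIC),alpha=1.3)
cv2.imwrite("pics/w0z.png",z)
```

```text
(no output)
```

View pics/w0z.png

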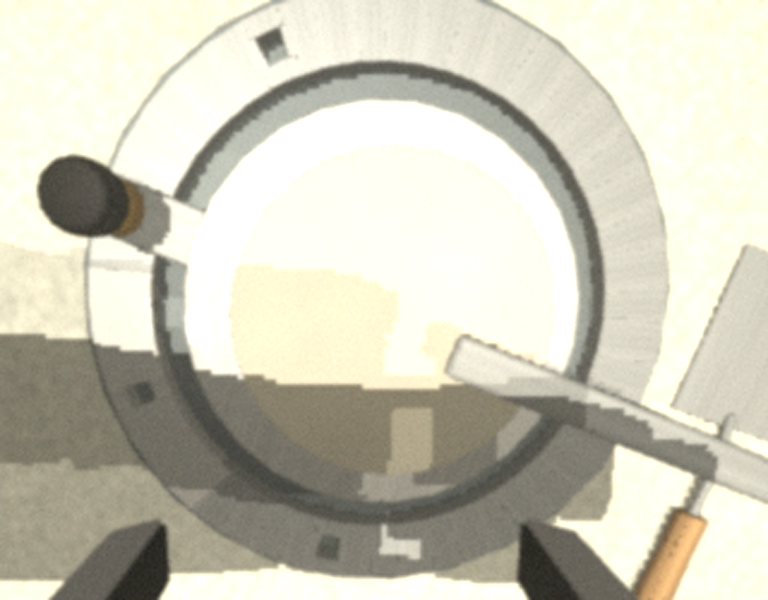

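Zoomed wrist view: holes at (272,45), (144,393) and (328,547), knob top (72,190), bush (130,210). The hole after the knob anticlockwise is (144,393). Next I'll compute the geometry.

Run:
```python
from h import *
from scipy.optimize import least_squares
C={n:get_calibration(n) for n in("scene","side","wrist")}
def blob(n,x0,y0,x1,y1,t=45):
    g=cv2.imread({"wrist":"pics/w0.png"}.get(n,f"pics/{n}0.png"))[y0:y1,x0:x1].max(2)
    k,l,s,ce=cv2.connectedComponentsWithStats((g<t).astype(np.uint8))
    i=1+np.argmax(s[1:,4]);print(n,s[i],ce[i]+[x0,y0]);return ce[i]+[x0,y0]
ks=blob("scene",262,168,285,186);kd=blob("side",204,170,222,190);kw=blob("wrist",120,60,170,105,70)
rs=[ray(C["scene"],ks),ray(C["side"],kd),ray(C["wrist"],kw)]
p=tri(rs);print("knob tri3",p,"pairs",tri(rs[:2]),tri(rs[1:]),tri([rs[0],rs[2]]))
for n,u in zip(C,(ks,kd,kw)):print(n,proj(C[n],p)-u)
z=lambda u,v:(u/2.4+110-.3,v/2.4-.3)
H=[plane(C["wrist"],z(*q),30)[:2] for q in((272,45),(144,393),(328,547))]
f=lambda c:[np.hypot(*(h-c))-125 for h in H]+[np.hypot(*(p[:2]-c))-125]
s=least_squares(f,H[0]);c=s.x;print("c",c,s.fun)
k=p[:2]-c;a0=np.arctan2(k[1],k[0])
for h in H:print(h,(np.arctan2(*(h-c)[::-1])-a0+np.pi)%(2*np.pi)-np.pi)
print("a0",a0)
# outer edge / plate check
for q,zz,r in(((667,285),30,140),((88,285),30,140),((578,300),62,88),((186,300),62,88)):
    e=plane(C["wrist"],z(*q),zz)[:2];print(e,np.hypot(*(e-c))-r)
```

```text
scene [ 8  6  7  9 54] [273.12962963 177.94444444]
side [ 6  7  7  7 42] [213.0952381  179.83333333]
wrist [  7   6  37  32 891] [144.60157127  82.00224467]
knob tri3 [448.62867137 100.4558338   91.24285161] pairs [448.0158414   99.4019297   91.53088616] [449.42369096 101.28752982  89.1218138 ] [451.18296514 100.56432054  96.59911438]
scene [-0.0219763   0.58694675]
side [-0.38681513 -0.48082645]
wrist [-0.65634623  1.29444986]
c [566.65936709  56.32774025] [ 0.20933078 -1.29908205  0.99924869  1.01005425]
[518.1256991  171.74810061] -0.8149684550276328
[450.02642224  15.11277603] 0.6974560867761781
[541.74063821 -67.18285695] 1.7294943180599276
a0 2.783813353228023
[705.91871631  67.59878338] -0.28528081736664035
[426.66725257  67.71635393] 0.4545928385195168
[653.40878981  61.66912857] -1.0862912399831117
[480.52579733  61.73588861] -1.6968140245995045
```

Three views agree: axis ≈ (566.7,56.3), knob ≈ (450.4,102), z ≈ 91. Scaling against the known holes (-0.80, 1.75) puts the next hole at ≈ 0.715 rad. The dummy is the white disc on the plate at zoomed px (390,310). The orange and yellow ones on the table don't fit. I'll move over the knob with the fingers closing tangentially.

Emit:
arm_command(
  targets=[
    {"x": 0.02, "y": -0.02},
    {"x": 0.02, "y": -0.02},
    {"x": 0.02, "y": -0.02},
    {"x": 0.021, "y": -0.02},
    {"x": 0.021, "y": -0.0195},
    {"yaw": -0.12},
    {"yaw": -0.12},
    {"yaw": -0.12},
    {"yaw": -0.12},
    {"yaw": -0.12},
  ],
  newtons=25,
)

```text
schema error: expected keys hand, x, y, z, yaw
```

Emit:
arm_command(
  targets=[
    {"yaw": -0.12},
    {"yaw": -0.12},
    {"yaw": -0.12},
    {"yaw": -0.12},
    {"yaw": -0.115},
    {"z": 0.015},
    {"z": 0.015},
    {"z": 0.015},
    {},
    {},
  ],
)

```text
schema error: expected keys hand, x, y, z, yaw
```

Run:
```python
from h import *
s=manip.read_state();print(s["eef_pos"],s["eef_rot"],s["joints"],s["wrist_force"],s["clock"])
c=get_calibration("wrist");w=camera("wrist")[:,:,::-1].copy()
np.savez("w1.npz",**c);cv2.imwrite("pics/w1r.png",w)
u=proj(c,s["eef_pos"]);k=proj(c,(450.4,102,106));print("tcp px",u,"knob top px",k)
for p in(u,k):cv2.circle(w,tuple(int(v) for v in p),3,(0,0,255),1)
cv2.imwrite("pics/w1.png",w)
```

```text
[5.49811913e+02 1.75654983e-02 2.05017490e+02] [-3.14072496e+00 -7.71087951e-05  1.57080747e+00] [-6.65949991e-02  3.00360050e-01  1.52141503e+00  1.98031910e-05
  1.32068847e+00 -6.66110831e-02] [-0.21852309  0.09209023 -0.14295868] 0.15
tcp px [252.25264346 230.42862845] knob top px [139.85090941  79.78839563]
```

View pics/w1.png

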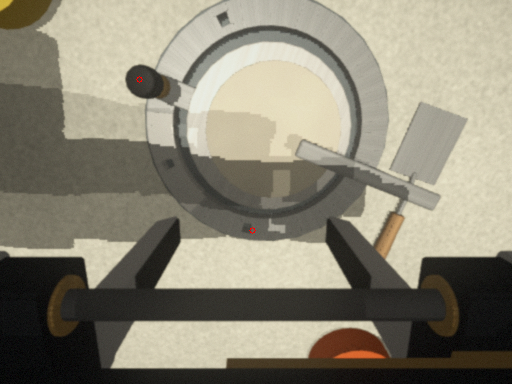

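The arm hasn't moved, because every row needs all five keys. The predicted knob top at (140,80) sits on the knob in the picture.

Emit:
arm_command(
  targets=[
    {"hand": 1, "x": 0.02, "y": -0.02, "z": 0, "yaw": 0},
    {"hand": 1, "x": 0.02, "y": -0.02, "z": 0, "yaw": 0},
    {"hand": 1, "x": 0.02, "y": -0.02, "z": 0, "yaw": 0},
    {"hand": 1, "x": 0.021, "y": -0.02, "z": 0, "yaw": 0},
    {"hand": 1, "x": 0.021, "y": -0.0195, "z": 0, "yaw": 0},
    {"hand": 1, "x": 0, "y": 0, "z": 0, "yaw": -0.12},
    {"hand": 1, "x": 0, "y": 0, "z": 0, "yaw": -0.12},
    {"hand": 1, "x": 0, "y": 0, "z": 0, "yaw": -0.12},
    {"hand": 1, "x": 0, "y": 0, "z": 0, "yaw": -0.12},
    {"hand": 1, "x": 0, "y": 0, "z": 0, "yaw": -0.12},
  ],
  newtons=25,
)

```text
clock: 1.2
eef_pos: [450.4, 102.0, 205.4]
eef_rot: [-3.141, -0.0, 2.176]
wrist_force: [0.9, -0.1, -0.4]
finger_gap: 94.1
finger_force: 0.0
```

Emit:
arm_command(
  targets=[
    {"hand": 1, "x": 0, "y": 0, "z": 0, "yaw": -0.12},
    {"hand": 1, "x": 0, "y": 0, "z": 0, "yaw": -0.12},
    {"hand": 1, "x": 0, "y": 0, "z": 0, "yaw": -0.12},
    {"hand": 1, "x": 0, "y": 0, "z": 0, "yaw": -0.12},
    {"hand": 1, "x": 0, "y": 0, "z": 0, "yaw": -0.115},
    {"hand": 1, "x": 0, "y": 0, "z": 0.015, "yaw": 0},
    {"hand": 1, "x": 0, "y": 0, "z": 0.015, "yaw": 0},
    {"hand": 1, "x": 0, "y": 0, "z": 0.015, "yaw": 0},
    {"hand": 1, "x": 0, "y": 0, "z": 0, "yaw": 0},
    {"hand": 1, "x": 0, "y": 0, "z": 0, "yaw": 0},
  ],
)

```text
clock: 2.2
eef_pos: [450.5, 102.0, 160.8]
eef_rot: [-3.142, -0.0, 2.766]
wrist_force: [1.3, -0.2, -0.2]
finger_gap: 94.0
finger_force: 0.0
```

Run:
```python
from h import *
s=manip.read_state();print(s["eef_pos"],s["eef_rot"],s["joints"],s["wrist_force"],s["clock"])
c=get_calibration("wrist");w=camera("wrist")[:,:,::-1].copy()
np.savez("w1.npz",**c);cv2.imwrite("pics/w1r.png",w)
u=proj(c,s["eef_pos"]);k=proj(c,(450.4,102,106));print("tcp px",u,"knob top px",k)
for p in(u,k):cv2.circle(w,tuple(int(v) for v in p),3,(0,0,255),1)
cv2.imwrite("pics/w2.png",w)
```

```text
[450.54801673 102.01012205 160.7973645 ] [-3.14152438e+00 -1.30637480e-04  2.76579580e+00] [ 1.43343955e-01  1.48787730e-01  1.81531957e+00  5.99473924e-06
  1.17763265e+00 -1.05165782e+00] [ 1.33154387 -0.24884646 -0.24805673] 2.2
tcp px [251.74095663 229.54249172] knob top px [251.85770382 204.35329673]
```

View pics/w2.png

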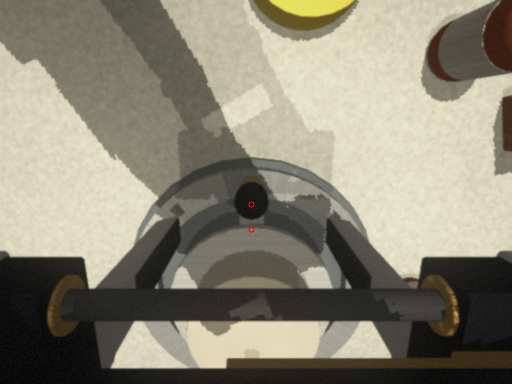

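The knob is centred between the fingers at (251,200) and the next hole is visible at (177,210). I'll descend, grip, and refine the hole angle from this picture.

Emit:
arm_command(
  targets=[
    {"hand": 1, "x": 0, "y": 0, "z": 0.02, "yaw": 0},
    {"hand": 1, "x": 0, "y": 0, "z": 0.02, "yaw": 0},
    {"hand": 1, "x": 0, "y": 0, "z": 0.02, "yaw": 0},
    {"hand": 0, "x": 0, "y": 0, "z": 0.016, "yaw": 0},
    {"hand": -0.2, "x": 0, "y": 0, "z": 0.01, "yaw": 0},
    {"hand": -0.2, "x": 0, "y": 0, "z": 0, "yaw": 0},
    {"hand": -0.2, "x": 0, "y": 0, "z": 0, "yaw": 0},
    {"hand": -0.2, "x": 0, "y": 0, "z": 0, "yaw": 0},
    {"hand": -0.2, "x": 0, "y": 0, "z": 0, "yaw": 0},
  ],
)

```text
clock: 3.15
eef_pos: [450.9, 102.0, 75.1]
eef_rot: [3.141, 0.001, 2.766]
wrist_force: [-0.6, -0.7, -1.0]
finger_gap: 49.6
finger_force: 0.0
```

Run:
```python
from h import *
im=cv2.imread("pics/w1r.png")[200:222,165:192].max(2)
print(im[::2,::2])
c=np.load("w1.npz");C=np.array([566.7,56.3])
for uv in((177,210),(178,211)):
    h=plane(c,uv,30)[:2]-C;print(h+C,np.hypot(*h),np.arctan2(h[1],h[0])%(2*np.pi)-2.766)
```

```text
[[ 76  87 113 115 120 124 117 122 121 115 107 114 120 116]
 [ 99 117 121 121 119 121 112 122 124 122 118 121 119 112]
 [119 124 124 122 118 102  82 112 122 123 118 123 123 116]
 [125 123 126 120  97  74  73  84 112 124 122 125 120 119]
 [128 129 118 100  79  76  61  76  88 118 125 122 123 123]
 [123 123 108  81  77  80  76  67  73  93 119 119 120 124]
 [121 118 123 107  85  81  80  78  71  85 120 121 119 119]
 [121 124 121 124 114  89  80  80  87 110 117 119 122 115]
 [122 119 119 118 107  91  87 101 120 118 117 114 118 104]
 [109  97  89  85  82  79  70 108 122 124 118 114  99  77]
 [ 89  88  86  84  77  59  38  94 133 121 115  93  77  78]]
[447.93420875  14.62232697] 125.86636405996033 0.7130896973778538
[449.38044027  15.15087657] 124.32670451099244 0.7129300629238182
```

Emit:
arm_command(
  targets=[
    {"hand": -1, "x": 0, "y": 0, "z": 0, "yaw": 0},
    {"hand": -1, "x": 0, "y": 0, "z": 0, "yaw": 0},
    {"hand": -1, "x": 0, "y": 0, "z": 0, "yaw": 0},
    {"hand": -1, "x": 0, "y": 0, "z": 0, "yaw": 0},
    {"hand": -1, "x": 0, "y": 0, "z": 0, "yaw": 0},
    {"hand": -1, "x": 0, "y": 0, "z": 0, "yaw": 0},
    {"hand": -1, "x": 0, "y": 0, "z": 0, "yaw": 0},
    {"hand": -1, "x": 0, "y": 0, "z": 0, "yaw": 0},
  ],
)

```text
clock: 3.95
eef_pos: [450.5, 102.0, 74.5]
eef_rot: [3.142, 0.0, 2.766]
wrist_force: [-1.0, -0.9, 4.8]
finger_gap: 27.6
finger_force: 25.0
```

Emit:
arm_command(
  targets=[
    {"hand": -1, "x": 0, "y": 0, "z": -0.003, "yaw": 0},
    {"hand": -1, "x": 0, "y": 0, "z": -0.003, "yaw": 0},
    {"hand": -1, "x": 0, "y": 0, "z": -0.003, "yaw": 0},
    {"hand": -1, "x": 0, "y": 0, "z": -0.003, "yaw": 0},
    {"hand": -1, "x": 0, "y": 0, "z": -0.003, "yaw": 0},
    {"hand": -1, "x": 0, "y": 0, "z": -0.002, "yaw": 0},
    {"hand": -1, "x": 0, "y": 0, "z": 0, "yaw": 0},
    {"hand": -1, "x": 0, "y": 0, "z": 0, "yaw": 0},
  ],
)

```text
clock: 4.75
eef_pos: [450.4, 101.9, 91.4]
eef_rot: [-3.141, -0.0, 2.766]
wrist_force: [1.7, -1.4, -8.0]
finger_gap: 27.3
finger_force: 25.0
```

Emit:
arm_command(
  targets=[
    {"hand": -1, "x": -0.0001, "y": -0.005, "z": 0, "yaw": -0.04},
    {"hand": -1, "x": -0.0001, "y": -0.005, "z": 0, "yaw": -0.04},
    {"hand": -1, "x": -0.0001, "y": -0.005, "z": 0, "yaw": -0.04},
    {"hand": -1, "x": -0.0001, "y": -0.005, "z": 0, "yaw": -0.04},
    {"hand": -1, "x": -0.0001, "y": -0.005, "z": 0, "yaw": -0.04},
    {"hand": -1, "x": 0, "y": 0, "z": 0, "yaw": 0},
  ],
)

```text
clock: 5.35
eef_pos: [443.3, 77.7, 91.2]
eef_rot: [-3.141, -0.001, 2.966]
wrist_force: [0.7, -0.5, -8.1]
finger_gap: 27.6
finger_force: 25.0
```

Emit:
arm_command(
  targets=[
    {"hand": -1, "x": -0.0001, "y": -0.005, "z": 0, "yaw": -0.04},
    {"hand": -1, "x": -0.0001, "y": -0.005, "z": 0, "yaw": -0.04},
    {"hand": -1, "x": -0.0001, "y": -0.005, "z": 0, "yaw": -0.04},
    {"hand": -1, "x": -0.0001, "y": -0.005, "z": 0, "yaw": -0.04},
    {"hand": -1, "x": -0.0001, "y": -0.005, "z": 0, "yaw": -0.04},
    {"hand": -1, "x": -0.0001, "y": -0.005, "z": 0, "yaw": -0.04},
    {"hand": -1, "x": -0.0001, "y": -0.005, "z": 0, "yaw": -0.04},
    {"hand": -1, "x": -0.0001, "y": -0.005, "z": 0, "yaw": -0.04},
    {"hand": -1, "x": -0.0001, "y": -0.005, "z": 0, "yaw": -0.04},
    {"hand": -1, "x": -0.0001, "y": -0.005, "z": 0, "yaw": -0.04},
  ],
)

```text
clock: 6.35
eef_pos: [444.2, 28.4, 91.0]
eef_rot: [3.141, -0.002, -2.917]
wrist_force: [-3.1, 0.3, -8.0]
finger_gap: 28.0
finger_force: 25.0
```

Emit:
arm_command(
  targets=[
    {"hand": -1, "x": 0, "y": 0, "z": 0.001, "yaw": 0},
    {"hand": -1, "x": 0, "y": 0, "z": 0.001, "yaw": 0},
    {"hand": -1, "x": 0, "y": 0, "z": 0.001, "yaw": 0},
    {"hand": -1, "x": 0, "y": 0, "z": 0.001, "yaw": 0},
    {"hand": -1, "x": 0, "y": 0, "z": 0, "yaw": 0},
  ],
)

```text
clock: 6.85
eef_pos: [444.3, 28.5, 87.0]
eef_rot: [3.141, -0.002, -2.919]
wrist_force: [-4.8, -1.8, -8.9]
finger_gap: 27.4
finger_force: 25.0
```

Emit:
arm_command(
  targets=[
    {"hand": -1, "x": 0, "y": 0, "z": 0.0006, "yaw": 0},
    {"hand": -1, "x": 0, "y": 0, "z": 0, "yaw": 0},
    {"hand": -0.3, "x": 0, "y": 0, "z": 0, "yaw": 0},
    {"hand": -0.3, "x": 0, "y": 0, "z": 0, "yaw": 0},
    {"hand": -0.3, "x": 0, "y": 0, "z": 0.002, "yaw": 0},
    {"hand": -0.3, "x": 0, "y": 0, "z": 0.002, "yaw": 0},
    {"hand": -0.3, "x": 0, "y": 0, "z": 0, "yaw": 0},
  ],
)

```text
clock: 7.55
eef_pos: [444.9, 28.4, 82.7]
eef_rot: [3.142, 0.0, -2.918]
wrist_force: [0.5, 0.2, 0.0]
finger_gap: 32.7
finger_force: 0.0
```

Run:
```python
from h import *
a=camera("side")[165:210,195:265,::-1];w=camera("wrist")[:,:,::-1]
cv2.imwrite("pics/m.png",np.hstack([cv2.resize(a,(400,300),interpolation=cv2.INTER_CUBIC),cv2.resize(w,(400,300))]))
```

```text
(no output)
```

View pics/m.png

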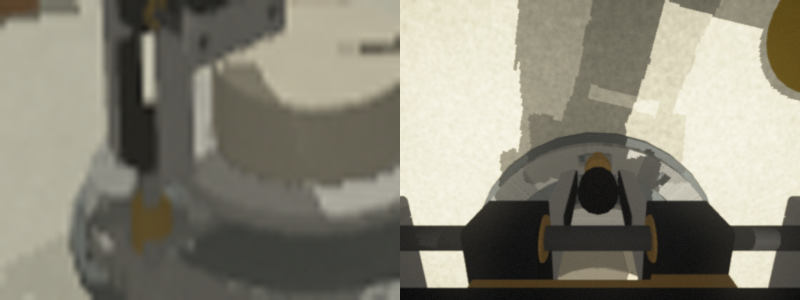

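Left: the knob stands raised above the bush, with the pin on the ring. Right: the fingers (570,200)/(625,200) stand clear around the knob (598,190). I'll push gently along the ring.

Emit:
arm_command(
  targets=[
    {"hand": -0.3, "x": 0, "y": -0.0013, "z": 0, "yaw": -0.01},
    {"hand": -0.3, "x": 0, "y": -0.0013, "z": 0, "yaw": -0.01},
    {"hand": -0.3, "x": 0, "y": -0.0013, "z": 0, "yaw": -0.01},
    {"hand": -0.3, "x": 0, "y": -0.0013, "z": 0, "yaw": -0.01},
    {"hand": -0.3, "x": 0, "y": -0.0013, "z": 0, "yaw": -0.01},
    {"hand": -0.3, "x": 0, "y": -0.0013, "z": 0, "yaw": -0.01},
    {"hand": -0.3, "x": 0, "y": -0.0013, "z": 0, "yaw": -0.01},
    {"hand": -0.3, "x": 0, "y": -0.0013, "z": 0, "yaw": -0.01},
  ],
)

```text
clock: 8.45
eef_pos: [447.5, 18.2, 82.8]
eef_rot: [3.142, -0.0, -2.837]
wrist_force: [-1.0, 2.2, 0.1]
finger_gap: 33.1
finger_force: 0.7
```

Emit:
arm_command(
  targets=[
    {"hand": -0.3, "x": 0, "y": -0.0008, "z": 0, "yaw": -0.006},
    {"hand": -0.3, "x": 0, "y": -0.0008, "z": 0, "yaw": -0.006},
    {"hand": -0.3, "x": 0, "y": -0.0008, "z": 0, "yaw": -0.006},
    {"hand": -0.3, "x": 0, "y": -0.0008, "z": 0, "yaw": -0.006},
  ],
)

```text
clock: 8.85
eef_pos: [448.6, 15.0, 82.9]
eef_rot: [-3.141, 0.0, -2.813]
wrist_force: [-0.6, -0.5, -0.4]
finger_gap: 33.0
finger_force: 0.0
```

Run:
```python
from h import *
a=camera("side")[165:210,195:265,::-1];w=camera("wrist")[:,:,::-1]
cv2.imwrite("pics/n.png",np.hstack([cv2.resize(a,(400,300),interpolation=cv2.INTER_CUBIC),cv2.resize(w[150:300,156:356],(400,300))]))
```

```text
(no output)
```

View pics/n.png

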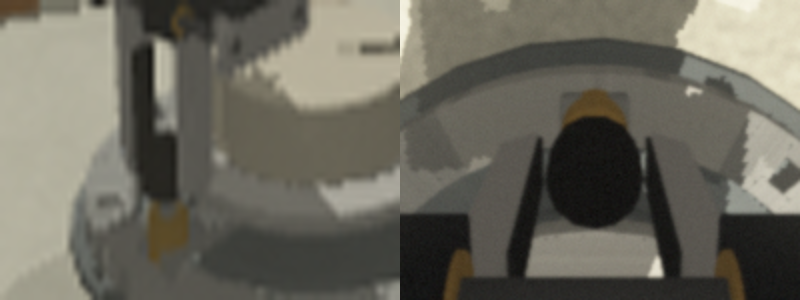

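The knob has dropped onto the bush (the gap at (168,204) has closed) and the push force is gone. I'll open and withdraw straight up, then check its height.

Emit:
arm_command(
  targets=[
    {"hand": 0.3, "x": 0, "y": 0, "z": 0, "yaw": 0},
    {"hand": 0.3, "x": 0, "y": 0, "z": 0, "yaw": 0},
    {"hand": 0.3, "x": 0, "y": 0, "z": 0, "yaw": 0},
    {"hand": 0.3, "x": 0, "y": 0, "z": 0, "yaw": 0},
    {"hand": 0.3, "x": 0, "y": 0, "z": -0.02, "yaw": 0},
    {"hand": 0.3, "x": 0, "y": 0, "z": -0.03, "yaw": 0},
    {"hand": 0.3, "x": 0, "y": 0, "z": -0.03, "yaw": 0},
    {"hand": 0.3, "x": 0, "y": 0, "z": -0.03, "yaw": 0},
    {"hand": 0.3, "x": 0, "y": 0, "z": -0.02, "yaw": 0},
    {"hand": 0.3, "x": 0, "y": 0, "z": 0, "yaw": 0},
  ],
)

```text
clock: 9.95
eef_pos: [449.5, 15.2, 215.3]
eef_rot: [-3.14, 0.004, -2.813]
wrist_force: [0.2, -0.0, -0.8]
finger_gap: 61.4
finger_force: 0.0
```

Run:
```python
from h import *
im={};C={}
for n in("scene","side","wrist"):
    C[n]=get_calibration(n);im[n]=camera(n)[:,:,::-1].copy()
    cv2.imwrite(f"pics/{n}9.png",im[n])
for z in(92,104):
    p=(566.7+125*np.cos(2.766+.713),56.3+125*np.sin(2.766+.713),z);print(z,[proj(C[n],p).round(1) for n in C])
U={}
for n,t in(("scene",45),("side",45),("wrist",60)):
    u=proj(C[n],p[:2]+(95,)).astype(int);r=13 if n!="wrist" else 45
    g=im[n][u[1]-r:u[1]+r,u[0]-r:u[0]+r].max(2)
    k,l,s,ce=cv2.connectedComponentsWithStats((g<t).astype(np.uint8))
    i=1+np.argmax(s[1:,4]);U[n]=ce[i]+u-r;print(n,s[i],U[n])
R=[ray(C[n],U[n]) for n in C];print(tri(R),tri(R[:2]))
a=im["scene"][165:255,210:315];b=im["side"][145:225,195:305]
f=lambda i:cv2.resize(i,(400,300),interpolation=cv2.INTER_CUBIC)
cv2.imwrite("pics/end.png",np.vstack([np.hstack([f(a),f(b)]),np.hstack([f(im["wrist"]),f(im["scene"])])]))
s=manip.read_state();print(s["eef_pos"],s["wrist_force"],s["clock"])
```

```text
92 [array([250.2, 178.4]), array([223.9, 189.9]), array([251.8, 185.7])]
104 [array([250.3, 176.1]), array([223.8, 186.7]), array([251.8, 188.5])]
scene [10  9  8  9 57] [250.21052632 177.05263158]
side [10  9  8 10 67] [223.50746269 189.80597015]
wrist [ 32  29  29  32 703] [252.36130868 185.62731152]
[446.70116503  14.59794001  94.92176344] [445.74810731  14.04830987  94.64809756]
[448.13287184  15.2314919  211.78049343] [ 0.42998183 -0.36488567 -0.74795034] 10.1
```

View pics/end.png

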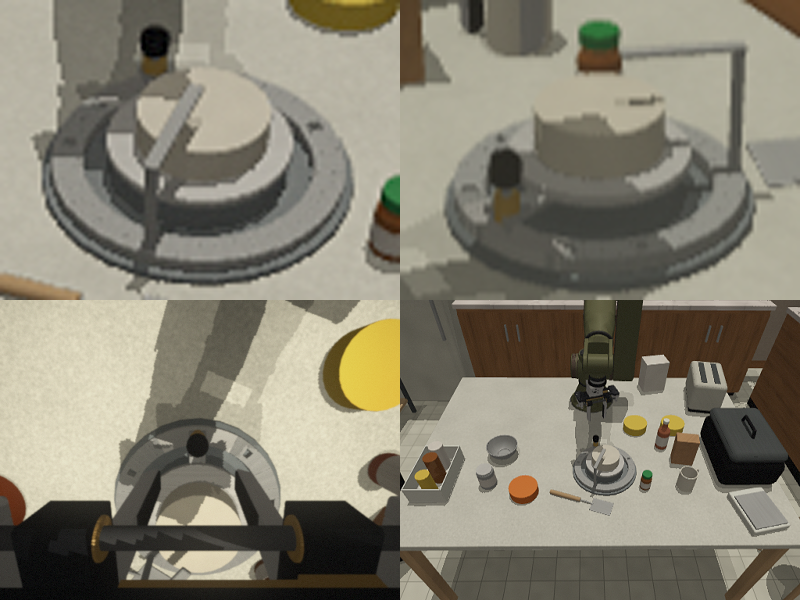

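Run:
```python
from h import *
for n,f,u0,u1 in(("scene","scene",(273.13,177.94),(250.21,177.05)),("side","side",(213.10,179.83),(223.51,189.81))):
    c=get_calibration(n)
    q0=[proj(c,(450.4,102,z)) for z in(92,)][0];print(n,"start resid",(q0-u0).round(2))
    for a in(.70,.713):
        P=lambda z:(566.7+125*np.cos(2.766+a),56.3+125*np.sin(2.766+a),z)
        print(n,a,"end resid",[(z,(proj(c,P(z))-u1).round(2)) for z in(92,95,104)])
    for k,(x,y) in(("0",u0),("9",u1)):
        g=cv2.imread(f"pics/{n}{k}.png");x=int(round(x));y=int(round(y))
        print(k,[tuple(g[j,x]) and (j-y,*[int(v) for v in g[j,x]]) for j in range(y-7,y+13)])
```

```text
scene start resid [0.43 0.76]
scene 0.7 end resid [(92, array([0.41, 1.28])), (95, array([0.42, 0.69])), (104, array([ 0.47, -1.09]))]
scene 0.713 end resid [(92, array([-0.  ,  1.38])), (95, array([0.01, 0.79])), (104, array([ 0.06, -1.  ]))]
0 [(-7, 101, 113, 115), (-6, 129, 144, 146), (-5, 85, 96, 98), (-4, 14, 13, 14), (-3, 24, 26, 26), (-2, 26, 23, 26), (-1, 30, 34, 32), (0, 20, 19, 21), (1, 16, 15, 15), (2, 13, 9, 9), (3, 13, 13, 14), (4, 23, 24, 23), (5, 57, 63, 66), (6, 44, 69, 84), (7, 36, 68, 85), (8, 31, 65, 83), (9, 22, 57, 75), (10, 154, 172, 181), (11, 168, 185, 194), (12, 163, 182, 190)]
9 [(-7, 83, 92, 94), (-6, 85, 93, 97), (-5, 59, 67, 70), (-4, 23, 27, 28), (-3, 12, 9, 7), (-2, 8, 5, 6), (-1, 12, 12, 12), (0, 9, 8, 4), (1, 20, 22, 17), (2, 10, 9, 13), (3, 12, 9, 13), (4, 0, 0, 0), (5, 50, 48, 46), (6, 45, 64, 74), (7, 36, 67, 82), (8, 31, 66, 82), (9, 32, 66, 84), (10, 47, 69, 80), (11, 59, 67, 70), (12, 99, 112, 118)]
side start resid [-0.12 -0.98]
side 0.7 end resid [(92, array([ 0.03, -0.09])), (95, array([ 0.01, -0.89])), (104, array([-0.08, -3.3 ]))]
side 0.713 end resid [(92, array([0.39, 0.07])), (95, array([ 0.36, -0.73])), (104, array([ 0.28, -3.14]))]
0 [(-7, 127, 143, 146), (-6, 69, 79, 81), (-5, 38, 44, 46), (-4, 39, 45, 47), (-3, 38, 44, 45), (-2, 34, 40, 42), (-1, 36, 42, 43), (0, 34, 40, 42), (1, 34, 40, 42), (2, 33, 40, 41), (3, 35, 40, 41), (4, 62, 69, 70), (5, 73, 80, 81), (6, 58, 76, 84), (7, 45, 75, 89), (8, 42, 75, 90), (9, 42, 75, 92), (10, 42, 75, 91), (11, 80, 93, 99), (12, 83, 90, 91)]
9 [(-7, 126, 135, 136), (-6, 84, 92, 93), (-5, 37, 43, 44), (-4, 34, 41, 41), (-3, 34, 39, 41), (-2, 33, 39, 40), (-1, 35, 40, 41), (0, 36, 41, 43), (1, 34, 40, 41), (2, 35, 40, 41), (3, 34, 41, 41), (4, 34, 40, 42), (5, 54, 59, 61), (6, 68, 74, 75), (7, 62, 76, 81), (8, 47, 73, 87), (9, 41, 74, 89), (10, 42, 74, 89), (11, 42, 74, 89), (12, 52, 75, 86)]
```

The image profiles match the home position, but about 3 mm of height is still uncertain. I'll settle it with a light touch on the knob top using closed fingers; home would put the top at 106.

Emit:
arm_command(
  targets=[
    {"hand": -1, "x": 0, "y": 0, "z": 0.02, "yaw": 0},
    {"hand": -1, "x": 0, "y": 0, "z": 0.02, "yaw": 0},
    {"hand": -1, "x": 0, "y": 0, "z": 0.02, "yaw": 0},
    {"hand": -1, "x": 0, "y": 0, "z": 0, "yaw": 0},
    {"hand": -1, "x": 0, "y": 0, "z": 0, "yaw": 0},
    {"hand": -1, "x": 0, "y": 0, "z": 0, "yaw": 0},
    {"hand": -1, "x": 0, "y": 0, "z": 0.02, "yaw": 0},
    {"hand": -1, "x": 0, "y": 0, "z": 0.015, "yaw": 0},
    {"hand": -1, "x": 0, "y": 0, "z": 0.004, "yaw": 0},
    {"hand": -1, "x": 0, "y": 0, "z": 0, "yaw": 0},
  ],
  newtons=5,
)

```text
clock: 11.1
eef_pos: [448.7, 15.2, 114.2]
eef_rot: [-3.142, 0.0, -2.813]
wrist_force: [0.7, -0.0, -0.1]
finger_gap: 0.7
finger_force: 0.0
```

Emit:
arm_command(
  targets=[
    {"hand": -1, "x": 0, "y": 0, "z": 0.001, "yaw": 0},
    {"hand": -1, "x": 0, "y": 0, "z": 0.001, "yaw": 0},
    {"hand": -1, "x": 0, "y": 0, "z": 0, "yaw": 0},
    {"hand": -1, "x": 0, "y": 0, "z": 0, "yaw": 0},
  ],
)

```text
clock: 11.5
eef_pos: [448.7, 15.2, 112.1]
eef_rot: [-3.141, 0.0, -2.813]
wrist_force: [-0.2, 0.1, 0.1]
finger_gap: 0.4
finger_force: 0.0
```

Emit:
arm_command(
  targets=[
    {"hand": -1, "x": 0, "y": 0, "z": 0.001, "yaw": 0},
    {"hand": -1, "x": 0, "y": 0, "z": 0.001, "yaw": 0},
    {"hand": -1, "x": 0, "y": 0, "z": 0.001, "yaw": 0},
    {"hand": -1, "x": 0, "y": 0, "z": 0.001, "yaw": 0},
    {"hand": -1, "x": 0, "y": 0, "z": 0.001, "yaw": 0},
    {"hand": -1, "x": 0, "y": 0, "z": 0, "yaw": 0},
    {"hand": -1, "x": 0, "y": 0, "z": 0, "yaw": 0},
  ],
)

```text
clock: 12.2
eef_pos: [448.5, 15.2, 106.8]
eef_rot: [3.142, -0.0, -2.813]
wrist_force: [0.4, -0.5, -0.1]
finger_gap: 0.4
finger_force: 0.0
```

There's no contact down to 106.8 mm, so the knob top is at home height. Retreating.

Emit:
arm_command(
  targets=[
    {"hand": -1, "x": 0, "y": 0, "z": -0.02, "yaw": 0},
    {"hand": -1, "x": 0, "y": 0, "z": -0.03, "yaw": 0},
    {"hand": -1, "x": 0, "y": 0, "z": -0.03, "yaw": 0},
    {"hand": 0, "x": 0, "y": 0, "z": -0.02, "yaw": 0},
    {"hand": 0, "x": 0, "y": 0, "z": 0, "yaw": 0},
    {"hand": 0, "x": 0, "y": 0, "z": 0, "yaw": 0},
    {"hand": 0, "x": 0, "y": 0, "z": 0, "yaw": 0},
  ],
)

```text
clock: 12.9
eef_pos: [448.1, 15.2, 205.6]
eef_rot: [3.141, -0.002, -2.813]
wrist_force: [0.3, -0.5, 0.6]
finger_gap: 28.9
finger_force: 0.0
```

```bash
python3 -c "
from cell import manip
print(manip.sign_off())"
```

```text
the job is handed in; nothing more can be done
None
```

The pin is home in the next anticlockwise hole, about 0.71 rad on: it dropped in by itself under a light push, and a later check found the knob top no higher than about 107 mm (106 is home). The dummy still looks centred, nothing else looks moved, the gripper is clear, and the job was handed in at about 13 s (no verdict shown).

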